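# Set a pump plunger in the V-blocks and clamp it

### The job

Take the bare aluminium pump plunger from its blue cradle, lower it gently into the pair of V-blocks with its plain end towards the end stop, and, with the clamp still open, slide it along the Vs until it is snug against the stop, holding it there a moment with a light steady push. Then press the red clamp handle all the way down until it locks, so that the plunger is left clamped. Force nothing, and leave the brass plunger and the other things where they are.

Things in the scene. Friction and masses are not known exactly. Their poses are not given: they have to be found in the camera images.
- plunger: Bare aluminium pump plunger, 0.3 to 0.55 kg: plain barrel 36 mm diameter, 140 mm long, black grooves near the head end; then neck (18 mm diameter, 12 long) and head (30 mm diameter, 10 long). Origin on the axis, mid-barrel; +x to the head, plain end face at x = -70 mm. It balances at x = +5 mm. Starts in a blue cradle, axis 40 mm above the bench, barrel free between V supports 76 mm apart.
- plunger_head (a point): Centre of the flat end face of the plunger's 30 mm head, at x = +92 mm from the plunger's origin; a good place to push it along the Vs with closed fingertips.
- vblocks: Fixed steel plate (240 x 220 x 12 mm) with a pair of 90 degree V-blocks, each 26 mm long, 62 wide, top 50 mm above the bench, at x = -58 to -32 and +32 to +58 mm; open to the plate between them. Origin on the bench under the middle of the V, x along the V away from the end stop, y to the clamp. A bedded plunger has its axis at y = 0, z = 55 mm, along x, and slides with 1 to 3 N.
- stop: Fixed stop bracket, grey, 40 mm wide, 74 mm high, with a stop screw whose round steel head (22 mm) lies on the V's axis. Origin on the plate (12 mm above the bench), 106 mm to -x of the V's middle; axes as the V-blocks'. The screw is rigid but its setting is not measured: its face looks to +x, 22 to 46 mm from this origin. Snug is 8 to 14 N on it for half a second; over 18 N marks it.
- clamp: Toggle clamp on a riser by the V-blocks, fixed. Origin on the base plate below the arm's pivot, 90 mm to +y of the V's middle; axes as the V-blocks'. Riser and side plates span y = -17 to +77 mm, up to 101 mm above the bench. Open, its bar stands up to 190 mm above the bench, its sprung red pad 80 mm off the V's middle; locked, the bar lies across the V and the pad presses the plunger down.
- clamp_pivot (a point): Pivot of the clamp's handle, 81 mm above the bench, 146 mm to +y of the V's middle. The handle points from here to +y of the V-blocks: a lever 110 mm long whose red grip, 24 mm wide and 16 thick (8 either side of the line through the pivot), lies 40 to 110 mm from the pivot.
- clamp_handle (a joint): Handle angle, rad: at 0 (open) the handle rises 1.05 rad above level, at 1.05 it is level and locked on a rigid stop. Starts at 0 to 0.04 and stays where left. Press it down from above about 80 mm out from the pivot: 2 to 5 N, up to about 10 N as the pad squeezes the plunger (from 0.85 on), easing past dead centre at 1.0, then solid. Over 50 N strains it.
- plunger_brass: The brass plunger, same shape and size, in the other cradle. To be left alone.
- can_red: Red spray can, 65 mm diameter, 182 mm tall, standing beyond the work. To be left alone.
- can_yellow: Yellow spray can with black cap, 65 mm diameter, 182 mm tall. To be left alone.
- wash_bottle: Clear bottle with blue cap, 64 mm diameter, 170 mm tall. To be left alone.
- seal_a: Black seal ring, 44 mm diameter, 8 mm high, flat on the bench. To be left alone.
- seal_b: Green seal ring, 44 mm diameter, 8 mm high, flat on the bench. To be left alone.
- brush: Hand brush lying on the bench. To be left alone.
- wrench: Steel wrench lying on the bench. To be left alone.
Not all that is in view belongs to the job. There is more than one size of the plunger; the one meant has the size given above.

How it is judged:
By the outcome, as a careful person would: the job done as asked, in the order asked, and still so for the second after the job is handed in, with the robot touching nothing.
It also fails if it takes over 64 s, if anything falls off the work surface, if the arm or the gripper's body presses on something with over 40 N, if the wrist force passes 120 N, or if a joint passes its speed limit or range.

### The arm

A 7-joint arm with a two-finger parallel gripper is mounted at the origin on the work surface. World frame = base frame: x ahead of the robot, y to its left, z up, the work surface at z = 0. Lengths are in m, angles in rad, forces in N, time in s.
With the tool pointing down it reaches from about 0.35 to 0.9 m from the base axis. Payload 8.1 kg.
Tool frame: the origin (TCP) lies midway between the tips of the shut fingers; the grasp point (between the pads) lies 19 mm behind it; z points along the fingers, y is the line along which they close (so a half turn about z gives the same grasp; the last joint's range is limited). The gripper opens to 92 mm and grips with 3 to 60 N. Pads are 19 mm wide; open, the fingers measure 130 mm over their backs; the gripper's body (75 mm by 190 mm) begins 47 mm behind the grasp point.
Start: joints at [1.047, 0.434, 0.025, 1.573, -0.012, 1.134, -0.075], TCP at [0.255, -0.571, 0.227] pointing down, gripper open.
Joint ranges: [-2.62, 2.62], [-0.44, 2.09], [-1.27, 1.32], [0.08, 2.57], [-1.32, 4.46], [0.12, 2], [-2.74, 2.74]. Speed limits (rad/s): [2.22, 2.22, 3.01, 3.01, 3.14, 3.14, 3.14].

### API

Orientations are given as a rotation vector (axis times angle).
In Python, from cell import arm gives the robot as it stands.
- The arm moves only by the tool carry_out, never from a script. Its arguments are lists of equal length, an entry for each row: "claw": the finger opening in cm, from 0 to 9.18; "delta_pos": the shift along the tool's x, y, z in cm, a list of three; "angular": the turn, a rotation vector about the tool's x, y, z in rad, a list of three. In form: {"claw": [claw, ...], "delta_pos": [[dx, dy, dz], ...], "angular": [[ax, ay, az], ...]}. A call has 1 to 20 rows; each row shifts and turns the commanded pose from where the row before left it, along the tool's axes as they then stand; what a row does not reach is not made up. A row lasts 1/10 s, in which the tool goes at most 50 mm and 8.59 degrees, less where a joint would pass 70% of its speed; a pose out of reach is approached as far as the arm can. A call with a gripper value outside its range is refused whole. The fingers move at their own pace and stop on an object; "force" is the grip in N (left out, the last holds). Time passes only in rows, so rows that do not move let the fingers close. It gives the time, the measured TCP pose, the force, the opening and the grip force at its end, in the units of the state.
- arm.observe(): the state, without advancing time (a new reading comes with each control period).
- arm.get_image(name): name is "side" or "top" or "wrist"; returns a dict with "frame" (384x512x3 uint8, red, green, blue), "mtx" (3x3 intrinsics, pixels), "T" (4x4, takes a point from camera to world coordinates). Camera axes: x right, y down, z forward; pixel columns grow to the right and rows downward; lengths in m; the calibration is good to about 2 mm. A picture is of the moment at which its call begins. There is no depth.
- arm.sign_off(): hands the job in; it is judged then, once.
Trained networks look in a picture, given as the dict that the camera call returned (one of the last four; its "shot" number tells which), for a name from the list of things; names that differ only in an ending like _2 or _b are one class to them, and where a whole thing is asked for, a point or a joint stands for the part that bears it (a point fixed in the world has none). Each returns a list of dicts, best first, with "conf" (0 to 1); they miss things now and then, are a little off and sometimes report something else, mostly with a low value. They report only what shows in the picture. A call takes as long as a camera call. They do not tell look-alikes from the thing itself.
- arm.look_for(label, picture): "centre" ([column, row] as shares, 0 to 1, of the picture: columns of its width, rows of its height, amid what is visible of it).
- arm.trace(label, picture): "region" (384x512 bool, what is visible of it) and "centre" ([column, row] as shares, 0 to 1, of the picture: columns of its width, rows of its height, amid what is visible of it).
- arm.place_of(label, picture): "centre" ([column, row] as shares, 0 to 1, of the picture: columns of its width, rows of its height: a listed point, or the origin of a listed thing).
The state is a dict: "clock": time; "joints": joint angles; "dq": joint speeds; "joint_efforts": joint torques, N m; "position": TCP position; "ee_rot": TCP orientation; "force": force on the tool from outside, world axes, zero at the start; "ft_torque": the same for the moment, N m; "width": opening from 0.0 (shut) to 1.0 (fully open); "gripper_force": force on a finger pad.
Only numpy, scipy, OpenCV 4.12 (cv2) and the standard library are available. Lean on these libraries where they do the work, as an engineer would, in place of code of your own. Each camera call takes 0.05 s, during which the arm holds its last target. There are 200 camera calls.

## Working session

There is one attempt and no reset: what is moved stays moved. The work goes in short steps, Python scripts to look and compute and a tool call to move; the robot and the scene stay as the last step left them, time stands still between calls to the robot, and variables do not carry over. Pictures are saved under pics/ and viewed, at most 10 in all, crops included, and the job is handed in when it is done.

Besides the shell and the picture viewer there is one more tool, called after "Request:" as name(argument=value, ...) on one line, values as JSON. carry_out: Moves the arm, as the interface text tells. Its arguments: {"type":"object","properties":{"claw":{"type":"array","items":{"type":"number"}},"delta_pos":{"type":"array","items":{"type":"array","items":{"type":"number"}}},"angular":{"type":"array","items":{"type":"array","items":{"type":"number"}}},"force":{"type":"number"}},"required":["claw","delta_pos","angular"]}

```bash
mkdir -p pics; ls
cat > h.py <<'E'
import numpy as np, cv2
from cell import arm
from scipy.spatial.transform import Rotation as R
def ray(p,uv):
    K,T=np.array(p["mtx"]),np.array(p["T"])
    d=T[:3,:3]@np.linalg.inv(K)@np.array([uv[0],uv[1],1.]); return T[:3,3],d
def onz(p,uv,z):
    o,d=ray(p,uv); return o+d*(z-o[2])/d[2]
def proj(p,X):
    K,T=np.array(p["mtx"]),np.array(p["T"])
    c=T[:3,:3].T@(np.array(X)-T[:3,3]); u=K@c; return u[:2]/u[2]
def px(c): return np.array(c)*[512,384]
def save(p,n): cv2.imwrite("pics/"+n,p["frame"][:,:,::-1])
E
python3 - <<'E'
from h import *
np.set_printoptions(precision=3,suppress=True)
s=arm.observe(); print({k:np.round(v,3) for k,v in s.items()})
for n in("top","side"):
    p=arm.get_image(n); save(p,n+"0.png"); print(n,np.array(p["T"])[:3,3],np.array(p["T"])[:3,2])
    for l in "plunger plunger_brass plunger_head vblocks stop clamp clamp_pivot can_red wash_bottle seal_a".split():
        print(l,[(np.round(px(d["centre"])),round(d["conf"],2)) for d in arm.place_of(l,p)])
E
```

```text
pics
{'clock': np.float64(0.0), 'joints': array([ 1.047,  0.435,  0.025,  1.574, -0.012,  1.134, -0.075]), 'dq': array([ 0.001,  0.001,  0.001,  0.002, -0.002, -0.001, -0.   ]), 'joint_efforts': array([  0.001, -66.784,   0.986, -31.446,  -0.06 ,   0.043,   0.   ]), 'position': array([ 0.255, -0.57 ,  0.226]), 'ee_rot': array([-3.071, -0.656,  0.001]), 'force': array([0.075, 0.894, 0.276]), 'ft_torque': array([0.002, 0.015, 0.047]), 'gripper_force': np.float64(0.0), 'width': np.float64(1.0)}
top [ 0.277 -0.027  1.206] [ 0.191  0.011 -0.982]
plunger [(array([341., 257.]), 0.67), (array([345., 184.]), 0.56)]
plunger_brass [(array([299., 171.]), 0.72), (array([321., 117.]), 0.23)]
plunger_head [(array([337., 290.]), 0.88), (array([343., 154.]), 0.83), (array([163., 236.]), 0.52)]
vblocks [(array([251., 177.]), 0.63), (array([301., 171.]), 0.32), (array([151., 269.]), 0.18)]
stop [(array([257., 212.]), 0.58), (array([167., 236.]), 0.51)]
clamp [(array([225., 184.]), 0.73)]
clamp_pivot [(array([205., 184.]), 0.57)]
can_red [(array([294., 116.]), 0.73)]
wash_bottle [(array([128., 202.]), 0.78), (array([295., 115.]), 0.16)]
seal_a [(array([165., 233.]), 0.65), (array([276., 137.]), 0.4)]
side [0.304 0.97  1.047] [ 0.145 -0.708 -0.691]
plunger [(array([330., 159.]), 0.81), (array([269., 148.]), 0.66)]
plunger_brass [(array([251., 171.]), 0.6)]
plunger_head [(array([366., 170.]), 0.75), (array([244., 145.]), 0.72), (array([251., 172.]), 0.45)]
vblocks [(array([244., 215.]), 0.56)]
stop [(array([277., 211.]), 0.46)]
clamp [(array([246., 235.]), 0.57)]
clamp_pivot [(array([246., 231.]), 0.76)]
can_red [(array([193., 179.]), 0.96)]
wash_bottle [(array([237., 333.]), 0.81), (array([207., 193.]), 0.23)]
seal_a [(array([286., 293.]), 0.66), (array([209., 189.]), 0.41)]
```

Run:
```python
import cv2
a=cv2.imread("pics/top0.png")[90:310,110:390]; cv2.imwrite("pics/top0c.png",cv2.resize(a,None,fx=2.7,fy=2.7,interpolation=cv2.INTER_CUBIC))
a=cv2.imread("pics/side0.png")[110:310,170:430]; cv2.imwrite("pics/side0c.png",cv2.resize(a,None,fx=3,fy=3,interpolation=cv2.INTER_CUBIC))
```

```text
(no output)
```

View pics/top0c.png

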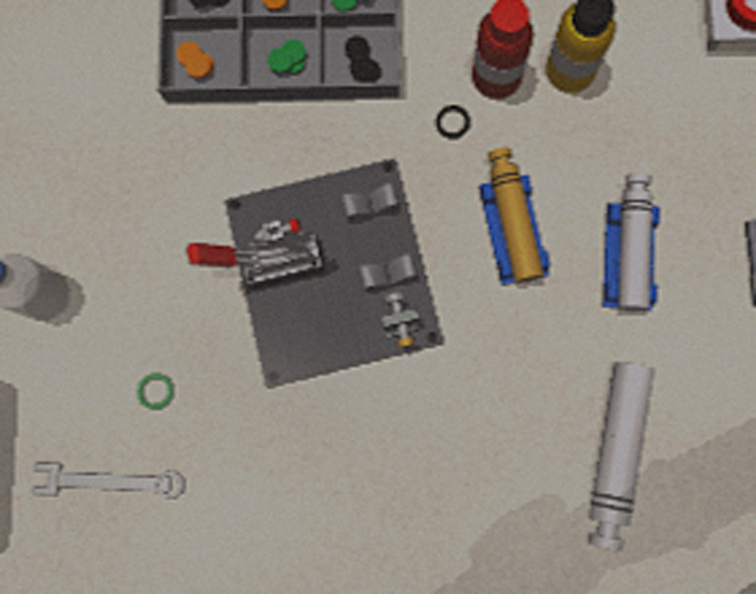

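View pics/side0c.png

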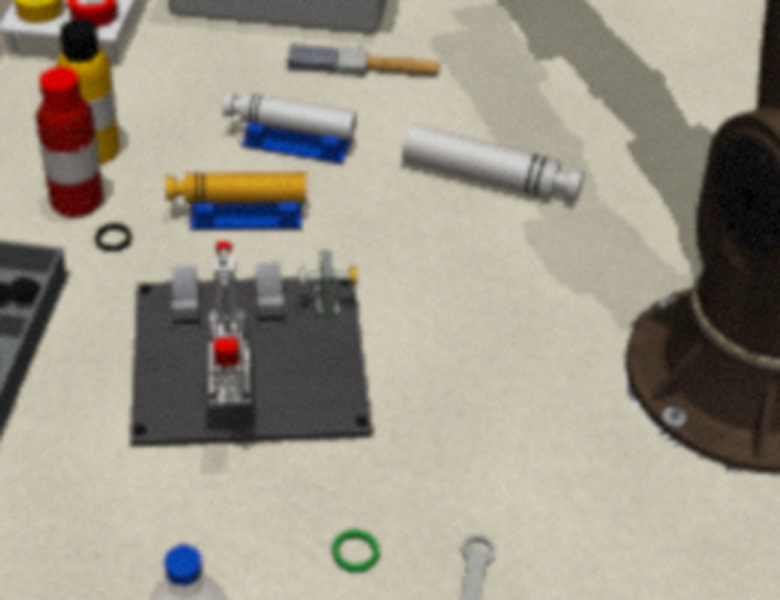

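In the top picture (full-frame pixels) there are two aluminium plungers. One is in the blue cradle at about (345,184), head up. The other lies on the bench at about (341,257) and is visibly longer and thicker. The brass one is at (299,171). The one in the blue cradle fits the description. In the enlarged crop it has the right size, with its head towards +x. The stop is at (257,212), at the near end of the V-blocks. Next I measure.

```bash
cat >> h.py <<'E'
def tri(ps,uvs):
    A=np.zeros((3,3));b=np.zeros(3)
    for p,uv in zip(ps,uvs):
        o,d=ray(p,uv); d=d/np.linalg.norm(d); M=np.eye(3)-np.outer(d,d); A+=M;b+=M@o
    return np.linalg.solve(A,b)
E
python3 - <<'E'
from h import *
np.set_printoptions(precision=4,suppress=True)
t=arm.get_image("top"); s=arm.get_image("side")
best=lambda l,p,near=None: min(arm.place_of(l,p),key=lambda d:np.linalg.norm(px(d["centre"])-near))
for l,a,b in [("plunger",(345,184),(269,148)),("plunger_head",(343,154),(244,145)),("vblocks",(251,177),(244,215)),("stop",(257,212),(277,211)),("clamp",(225,184),(246,235)),("clamp_pivot",(205,184),(246,231))]:
    u,v=[px(best(l,p,np.array(n))["centre"]) for p,n in((t,a),(s,b))]
    print(l,u,v,tri((t,s),(u,v)))
# traced axis
for d in arm.trace("plunger",t):
    r=d["region"]; ys,xs=np.nonzero(r)
    if len(xs)<20: continue
    P=np.array([onz(t,(x,y),.045)[:2] for x,y in zip(xs,ys)]); c=P.mean(0); w,V=np.linalg.eigh(np.cov((P-c).T)); ax=V[:,1]*np.sign(V[0,1]); q=(P-c)@ax
    print("trace",d["conf"],c,"yaw",np.arctan2(ax[1],ax[0]),"len",np.ptp(q),"wid",np.ptp((P-c)@V[:,0]))
# plate corners from the crop
C=[onz(t,(110+x/2.7,90+y/2.7),.012)[:2] for x,y in((228,200),(395,160),(440,342),(270,385))]
C=np.array(C);print(C,np.linalg.norm(np.roll(C,-1,0)-C,axis=1),C.mean(0))
e=np.roll(C,-1,0)-C; print("yaw",[np.arctan2(*(v[::-1])) for v in e])
print(R.from_rotvec(arm.observe()["ee_rot"]).as_matrix())
E
```

```text
plunger [346.112  184.0896] [265.984  147.6096] [ 0.5244 -0.3023  0.0342]
plunger_head [344.2176 152.9088] [248.2176 147.1104] [ 0.6101 -0.3023  0.0322]
vblocks [246.4256 180.7872] [245.6064 212.5824] [0.5391 0.0211 0.0208]
stop [254.9248 212.5824] [276.1216 211.008 ] [ 0.439  -0.005   0.0178]
clamp [222.72   184.8192] [243.712  234.2016] [0.5292 0.1006 0.0083]
clamp_pivot [206.2848 182.016 ] [247.296  230.5152] [0.5151 0.1442 0.0808]
trace 0.87 [ 0.5287 -0.298 ] yaw -0.09594152471007443 len 0.16323147086953146 wid 0.035125308781575854
trace 0.63 [ 0.2839 -0.2653] yaw -0.22743956479507463 len 0.2156329011003929 wid 0.052247674019681965
[[ 0.5995  0.1951]
 [ 0.6466 -0.0132]
 [ 0.4173 -0.0634]
 [ 0.3696  0.1413]] [0.2136 0.2347 0.2103 0.2361] [0.5083 0.0649]
yaw [np.float64(-1.3486170828404516), np.float64(-2.9259768212627555), np.float64(1.799725137538372), np.float64(0.22972056413211858)]
[[ 0.9128  0.4085  0.    ]
 [ 0.4085 -0.9128 -0.    ]
 [-0.      0.     -1.    ]]
```

Request:
carry_out(claw=[9.18,9.18,9.18,9.18,9.18,9.18,9.18,9.18,9.18,9.18,9.18,9.18,9.18,9.18,9.18,9.18,9.18,9.18], delta_pos=[[0,0,-4],[0,0,-4],[3.2,-2.7,-1],[3.2,-2.7,-1],[3.2,-2.7,-1],[3.2,-2.7,-1],[3.2,-2.7,-1],[3.2,-2.7,-1],[3.2,-2.7,-1],[3.2,-2.7,0],[3.2,-2.7,0],[3.2,-2.7,0],[3.2,-2.7,0],[3.2,-2.7,0],[3.2,-2.7,0],[3.2,-2.7,0],[0,0,0],[0,0,0]], angular=[[0,0,0],[0,0,0],[0,0,0],[0,0,0],[0,0,0],[0,0,0],[0,0,0],[0,0,0],[0,0,0],[0,0,0],[0,0,0],[0,0,0],[0,0,0],[0,0,0],[0,0,0],[0,0,0],[0,0,0.1],[0,0,0.1]])

```text
clock: 3.65
position: [0.5102, -0.0409, 0.3766]
ee_rot: [-3.122, -0.345, 0.0]
force: [0.8, -0.5, -0.5]
width: 1.0
gripper_force: 0.0
```

Run:
```python
from h import *
np.set_printoptions(precision=4,suppress=True)
w=arm.get_image("wrist"); save(w,"w1.png"); s=arm.observe(); print(s["clock"],s["position"],R.from_rotvec(s["ee_rot"]).as_matrix()); print(np.array(w["T"]))
cv2.imwrite("pics/w1b.png",cv2.resize(w["frame"][:,:,::-1],(800,600),interpolation=cv2.INTER_CUBIC))
for l in "vblocks stop clamp clamp_pivot plunger plunger_head".split(): print(l,[(px(d["centre"]).round(1),round(d["conf"],2)) for d in arm.place_of(l,w)])
```

```text
3.7 [ 0.51   -0.0418  0.3766] [[ 0.9776  0.2105 -0.0001]
 [ 0.2105 -0.9776  0.    ]
 [-0.0001 -0.0001 -1.    ]]
[[ 0.2194 -0.9301 -0.2945  0.5914]
 [-0.9756 -0.209  -0.0667 -0.0231]
 [ 0.0005  0.3019 -0.9533  0.5343]
 [ 0.      0.      0.      1.    ]]
vblocks [(array([235.5, 115.4]), 0.88)]
stop [(array([234.8, 181. ]), 0.9), (array([ 71.8, 186.4]), 0.23), (array([234.5, 115.9]), 0.21)]
clamp [(array([179.4, 121.5]), 0.69)]
clamp_pivot [(array([125. , 124.4]), 0.73)]
plunger [(array([404.8, 175.8]), 0.6)]
plunger_head [(array([433.2, 123.4]), 0.94), (array([318.2, 325.1]), 0.93), (array([408.6, 174.6]), 0.22)]
```

View pics/w1b.png

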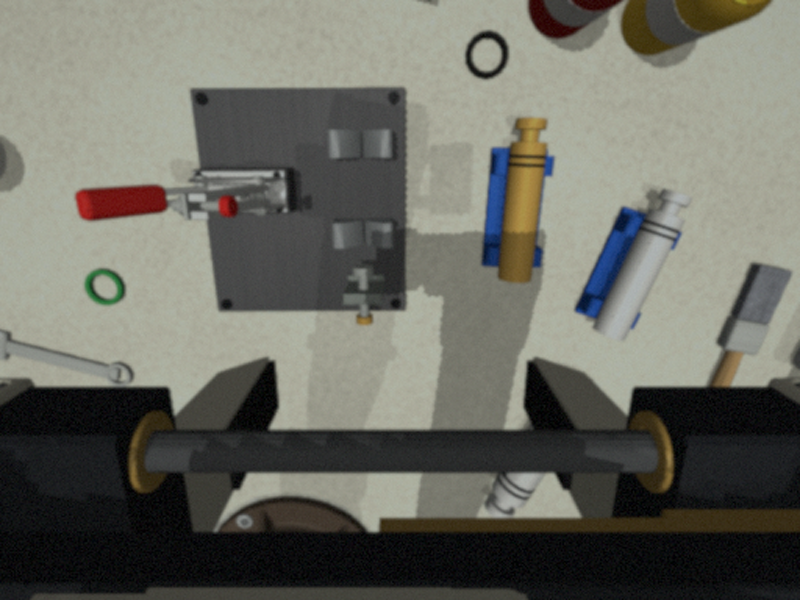

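```bash
cat > fit.py <<'E'
from h import *
from scipy.optimize import least_squares
np.set_printoptions(precision=4,suppress=True)
w=arm.get_image("wrist"); t=arm.get_image("top"); s=arm.get_image("side")
obj={"vblocks":(0,0,0),"stop":(-.106,0,.012),"clamp":(0,.09,.012),"clamp_pivot":(0,.146,.081)}
def W(q,X): c,n=np.cos(q[2]),np.sin(q[2]); return np.array([q[0]+c*X[0]-n*X[1],q[1]+n*X[0]+c*X[1],X[2]])
obs=[]
for p,nm in((w,"w"),(t,"t"),(s,"s")):
    for l,X in obj.items():
        d=arm.place_of(l,p)
        if d and d[0]["conf"]>.4: obs.append((p,nm,l,X,px(d[0]["centre"])))
# block/plate points read in the wrist picture (800x600)
for u,v,X in [(329,129,(.058,.031,.05)),(393,129,(.058,-.031,.05)),(332,222,(-.032,.031,.05)),(391,222,(-.032,-.031,.05)),(362,129,(.058,0,.019)),]:
    pass
f=lambda q:np.concatenate([(proj(p,W(q,X))-uv) for p,nm,l,X,uv in obs])
r=least_squares(f,[.545,.015,.22],loss="soft_l1",f_scale=1.5); q=r.x; print("V",q)
for (p,nm,l,X,uv),e in zip(obs,f(q).reshape(-1,2)): print(nm,l,uv,e)
im=cv2.resize(w["frame"][:,:,::-1],None,fx=3,fy=3,interpolation=cv2.INTER_CUBIC).copy()
def line(a,b,c):
    a,b=[tuple(int(v) for v in (proj(w,a)*3+1)) for a in(a,b)]; cv2.line(im,a,b,c,1,cv2.LINE_AA)
for x0,x1 in((-.058,-.032),(.032,.058)):
    c=[(x0,-.031),(x1,-.031),(x1,.031),(x0,.031)]
    for i in range(4): line(W(q,(*c[i],.05)),W(q,(*c[(i+1)%4],.05)),(0,255,0))
line(W(q,(-.106,0,.055)),W(q,(.1,0,.055)),(0,255,255))
for u in(.04,.11): line(W(q,(0,.146+u*np.cos(1.05),.081+u*np.sin(1.05))),W(q,(0,.146,.081)),(255,255,0))
# plunger
hp=[px(min(arm.place_of("plunger_head",p),key=lambda d:np.linalg.norm(px(d["centre"])-n))["centre"]) for p,n in((w,(433,123)),(t,(343,154)),(s,(246,146)))]
op=[px(min(arm.place_of("plunger",p),key=lambda d:np.linalg.norm(px(d["centre"])-n))["centre"]) for p,n in((w,(405,176)),(t,(346,184)),(s,(266,148)))]
H=tri((w,t,s),hp);O=tri((w,t,s),op); print("head",H,"orig",O)
g=lambda m:np.concatenate([(proj(p,(m[0]+a*np.cos(m[2]),m[1]+a*np.sin(m[2]),.04))-uv) for a,us in((0,op),(.092,hp)) for p,uv in zip((w,t,s),us)])
m=least_squares(g,[.52,-.3,-.08],loss="soft_l1").x; print("plunger",m,g(m))
a=lambda x,y,z=.04:(m[0]+x*np.cos(m[2])-y*np.sin(m[2]),m[1]+x*np.sin(m[2])+y*np.cos(m[2]),z)
line(a(-.07,0,.058),a(.07,0,.058),(0,0,255));line(a(-.07,.018),a(.07,.018),(0,0,255));line(a(-.07,-.018),a(.07,-.018),(0,0,255));line(a(-.07,-.018),a(-.07,.018),(0,0,255));line(a(.092,-.015),a(.092,.015),(0,0,255))
cv2.imwrite("pics/fit.png",im[180:760,60:1420][:, :][:600,:800]); cv2.imwrite("pics/fit2.png",np.hstack([im[180:680,520:900],im[280:780,1080:1480]]))
E
python3 fit.py
```

```text
V [0.5475 0.0098 0.2498]
w vblocks [233.7792 114.816 ] [-3.0829  3.2876]
w stop [234.5984 181.5168] [-1.3474 -2.0223]
w clamp [177.92   120.3072] [-1.2011 -0.2633]
w clamp_pivot [126.6176 124.9152] [ 0.2845 -0.4076]
t clamp [220.9792 183.5136] [2.6974 1.6464]
t clamp_pivot [202.7008 185.3952] [1.3376 0.004 ]
s vblocks [248.576  215.1168] [-3.8315 -0.751 ]
s stop [277.6064 211.8912] [-0.3426 -1.8613]
s clamp [244.48   236.3136] [ 1.2766 -3.4479]
s clamp_pivot [245.7088 234.3936] [ 0.0294 -2.5809]
head [ 0.6143 -0.3157  0.0268] orig [ 0.5201 -0.301   0.0362]
plunger [ 0.5205 -0.2991 -0.0977] [-0.1149  0.5451 -0.2228  0.3438 -1.0004 -0.6199  0.3817 -0.1584 -1.6609
  2.4439 -1.7544 -2.2814]
```

View pics/fit2.png

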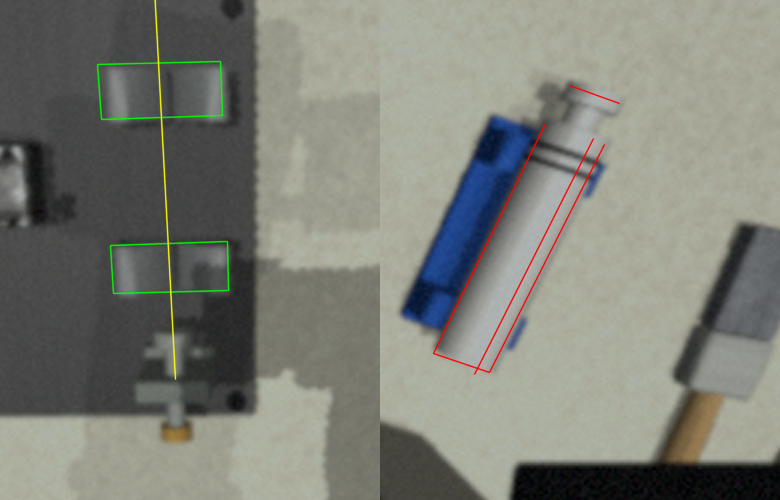

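Request:
carry_out(claw=[9.18,9.18,9.18,9.18,9.18], delta_pos=[[2,0,3],[2,0,3],[2,0,3],[1,0,3],[0,0,0]], angular=[[0,0,0],[0,0,0],[0,0,0],[0,0,0],[0,0,0]])

```text
clock: 5.55
position: [0.5767, -0.027, 0.2524]
ee_rot: [-3.121, -0.347, 0.011]
force: [-0.7, 0.1, 0.3]
width: 0.997
gripper_force: 0.0
```

Run:
```python
from h import *
np.set_printoptions(precision=4,suppress=True)
w=arm.get_image("wrist"); save(w,"w2.png"); import pickle; pickle.dump(w,open("w2.pkl","wb"))
print(arm.observe()["position"],np.array(w["T"])[:3,3])
q=[.5475,.0098,.23]
c=proj(w,(q[0]-.03,q[1]+.02,.05)); print(c)
x0,y0=int(max(c[0]-110,0)),int(max(c[1]-85,0)); print(x0,y0)
a=w["frame"][y0:y0+150,x0:x0+200,::-1]
cv2.imwrite("pics/w2c.png",cv2.convertScaleAbs(cv2.resize(a,None,fx=4,fy=4,interpolation=cv2.INTER_CUBIC),alpha=1.5,beta=0))
for l in "vblocks stop clamp clamp_pivot".split(): print(l,[(px(d["centre"]).round(1),round(d["conf"],2)) for d in arm.place_of(l,w)])
```

```text
[ 0.5772 -0.0271  0.2551] [ 0.659  -0.0092  0.4096]
[201.6986 202.379 ]
91 117
vblocks [(array([228.8, 173.7]), 0.61)]
stop [(array([226.7, 248.1]), 0.94)]
clamp [(array([160.6, 177.8]), 0.81)]
clamp_pivot [(array([ 92.8, 191.8]), 0.69)]
```

View pics/w2c.png

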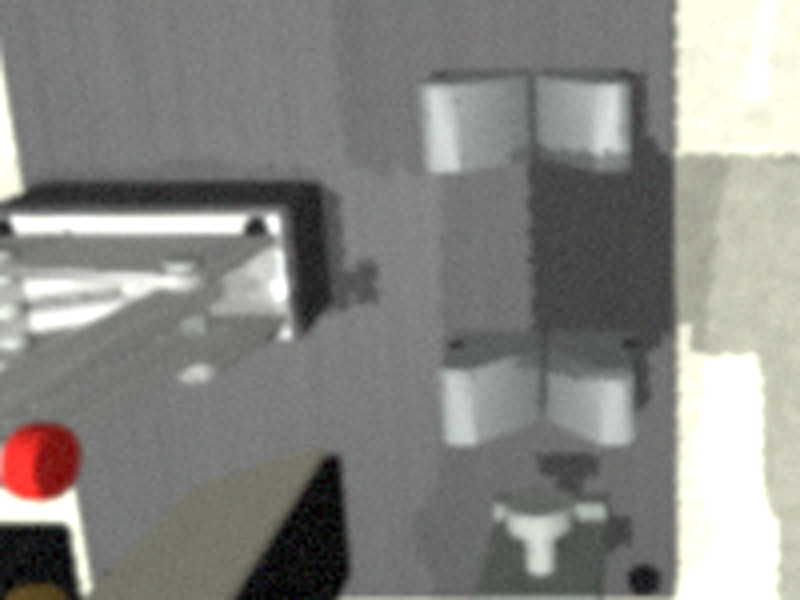

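Run:
```python
import pickle
from h import *
from scipy.optimize import least_squares
np.set_printoptions(precision=4,suppress=True)
w=pickle.load(open("w2.pkl","rb"))
def W(q,X): c,n=np.cos(q[2]),np.sin(q[2]); return np.array([q[0]+c*X[0]-n*X[1],q[1]+n*X[0]+c*X[1],X[2]])
pts=[(422,84,.058,.031),(631,80,.058,-.031),(430,172,.032,.031),(632,170,.032,-.031),(443,370,-.032,.031),(634,372,-.032,-.031),(447,445,-.058,.031),(633,444,-.058,-.031)]
uv=np.array([(91+a/4-.4,117+b/4-.4) for a,b,_,_ in pts]); X=[(c,d,.05) for *_,c,d in pts]
f=lambda q:np.concatenate([proj(w,W(q,x))-u for x,u in zip(X,uv)])
q=least_squares(f,[.5475,.0098,.23]).x; print(q,f(q).reshape(-1,2))
# plate right edge yaw
E=[onz(w,(91+a/4,117+b/4),.012) for a,b in((675,40),(676,590))]; d=E[0]-E[1]; print("edge yaw",np.arctan2(d[1],d[0]))
# knob/stop screw and clamp check
for n,x in dict(stopface22=(-.084,0,.055),stopface46=(-.06,0,.055),pivot=(0,.146,.081),bracket=(-.106,0,.086)).items(): print(n,(proj(w,W(q,x))-[91,117])*4, W(q,x))
n=onz(w,(91+540/4,117+510/4),.055); c,s_=np.cos(q[2]),np.sin(q[2]); d=n[:2]-q[:2]; print("screw top in V",c*d[0]+s_*d[1],-s_*d[0]+c*d[1])
```

```text
[0.5465 0.0065 0.2274] [[-0.0448  0.1428]
 [ 0.2274  0.8984]
 [-0.6211 -0.1569]
 [ 0.2481  0.1132]
 [-0.6193 -0.092 ]
 [ 0.3663 -0.7904]
 [-0.3916 -0.1285]
 [ 0.8497 -0.0655]]
edge yaw 0.22810569905448114
stopface22 [540.6605 521.6454] [ 0.4647 -0.0124  0.055 ]
stopface46 [538.0151 454.7243] [ 0.4881 -0.007   0.055 ]
pivot [ 10.7218 304.0082] [0.5136 0.1488 0.081 ]
bracket [533.5787 633.7725] [ 0.4433 -0.0174  0.086 ]
screw top in V -0.0797578476417115 6.529521020107523e-05
```

Request:
carry_out(claw=[9.18,9.18,9.18,9.18,9.18,9.18,9.18,9.18,9.18,9.18,9.18,9.18], delta_pos=[[0,0,0],[0,0,0],[0,0,0],[-0.5,3.95,0],[-0.5,3.95,0],[-0.5,3.95,0],[-0.5,3.95,2],[-0.5,3.95,3],[-0.5,3.95,3],[-0.5,3.9,3],[0,0,0],[0,0,0]], angular=[[0,0,0.1],[0,0,0.1],[0,0,0.11],[0,0,0],[0,0,0],[0,0,0],[0,0,0],[0,0,0],[0,0,0],[0,0,0],[0,0,0],[0,0,0]])

```text
clock: 7.0
position: [0.5182, -0.3002, 0.1474]
ee_rot: [3.138, -0.145, 0.001]
force: [0.3, 0.9, 0.6]
width: 1.0
gripper_force: 0.0
```

```bash
cat >> h.py <<'E'
def go(x,y,z,yaw):
    "remaining shift in tool axes (cm) and yaw turn about tool z, tool pointing down"
    s=arm.observe(); M=R.from_rotvec(s["ee_rot"]).as_matrix(); yn=np.arctan2(M[1,0],M[0,0])
    print("clock",s["clock"],"pos",s["position"],"yaw",yn,"tilt",M[:,2],"F",s["force"],"w",s["width"],s["gripper_force"])
    print("tool cm",M.T@(np.array([x,y,z])-s["position"])*100,"rz",-(yaw-yn))
E
python3 - <<'E'
from h import *
np.set_printoptions(precision=4,suppress=True)
go(.5155,-.2986,.023,-.098)
p=arm.get_image("wrist"); 
im=cv2.resize(p["frame"][:,:,::-1],(1024,768),interpolation=cv2.INTER_CUBIC)
m=(.5205,-.2991,-.098)
for x,y,z in((-.07,.018,.04),(-.07,-.018,.04),(.07,.018,.04),(.07,-.018,.04),(.092,0,.04),(-.005,0,.058)):
    X=(m[0]+x*np.cos(m[2])-y*np.sin(m[2]),m[1]+x*np.sin(m[2])+y*np.cos(m[2]),z); u=proj(p,X)*2; cv2.circle(im,tuple(int(v) for v in u),4,(0,0,255),1); print(u)
cv2.imwrite("pics/w3.png",im[100:700,112:912])
E
```

```text
clock 7.0 pos [ 0.5182 -0.3002  0.1474] yaw -0.09209021964972824 tilt [ 0.0004 -0.0003 -1.    ] F [0.3408 0.9364 0.6103] w 1.000390758271586 0.0
tool cm [-0.2909 -0.1341 12.4368] rz 0.005909780350271759
[471.5592 515.1565]
[544.572  515.5869]
[467.2105 221.1363]
[552.2382 221.7671]
[510.0458 166.2353]
[508.582  402.8024]
```

View pics/w3.png

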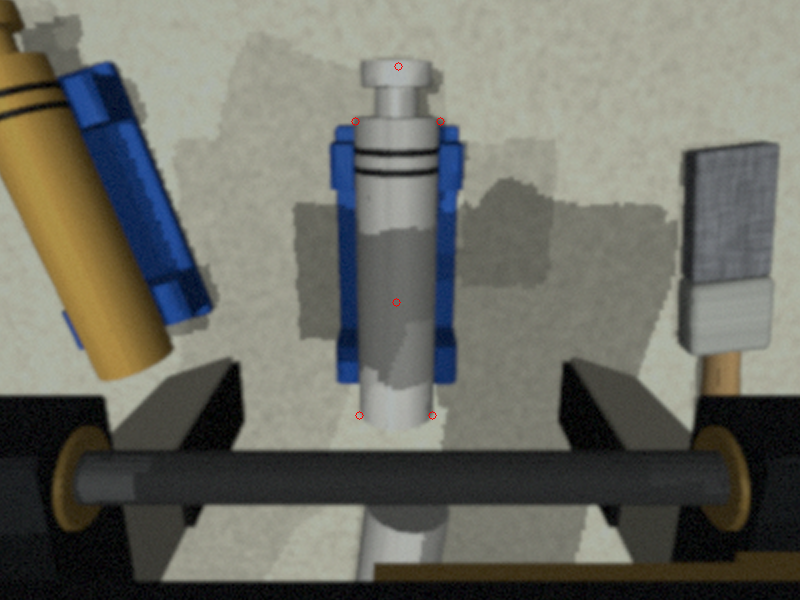

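Request:
carry_out(claw=[7,7,7,7,7,7,7,7,7], delta_pos=[[-0.29,-0.13,1],[0,0,2],[0,0,2],[0,0,2],[0,0,2],[0,0,1.6],[0,0,1.2],[0,0,0.6],[0,0,0]], angular=[[0,0,0.006],[0,0,0],[0,0,0],[0,0,0],[0,0,0],[0,0,0],[0,0,0],[0,0,0],[0,0,0]])

```text
clock: 7.95
position: [0.516, -0.2967, 0.0224]
ee_rot: [-3.138, 0.148, 0.001]
force: [-0.1, 0.0, 0.5]
width: 0.763
gripper_force: 0.0
```

Run:
```python
from h import *
np.set_printoptions(precision=4,suppress=True)
go(.5155,-.2986,.023,-.098)
```

```text
clock 7.95 pos [ 0.516  -0.2967  0.0224] yaw -0.09451564228452068 tilt [-0.0004  0.0004 -1.    ] F [-0.1011  0.0276  0.5326] w 0.762731984550731 0.0
tool cm [-0.0274  0.192  -0.058 ] rz 0.003484357715479322
```

Request:
carry_out(claw=[6,5,4.5,4,3.5,3,3,3], delta_pos=[[0,0.1,0],[0,0,0],[0,0,0],[0,0,0],[0,0,0],[0,0,0],[0,0,0],[0,0,0]], angular=[[0,0,0],[0,0,0],[0,0,0],[0,0,0],[0,0,0],[0,0,0],[0,0,0],[0,0,0]], force=10)

```text
clock: 8.75
position: [0.516, -0.2978, 0.0229]
ee_rot: [-3.137, 0.149, -0.0]
force: [0.1, 4.5, 3.6]
width: 0.386
gripper_force: 10.0
```

Request:
carry_out(claw=[3,3,3,3,3,3,3,3], delta_pos=[[0,-0.05,0],[0,0,0],[0,0,0],[0,0,-0.3],[0,0,-0.6],[0,0,-1],[0,0,-2],[0,0,0]], angular=[[0,0,0],[0,0,0],[0,0,0],[0,0,0],[0,0,0],[0,0,0],[0,0,0],[0,0,0]], force=40)

```text
clock: 9.55
position: [0.5175, -0.299, 0.0644]
ee_rot: [3.136, -0.15, 0.006]
force: [0.6, -0.7, -3.4]
width: 0.385
gripper_force: 40.0
```

Run:
```python
from h import *
np.set_printoptions(precision=4,suppress=True)
go(.5465,.0065,.25,.228)
s=arm.observe();print(s["ft_torque"])
p=arm.get_image("wrist"); im=cv2.resize(p["frame"][:,:,::-1],(800,600)); cv2.imwrite("pics/w4.png",im[:,150:650])
```

```text
clock 9.55 pos [ 0.5175 -0.299   0.0644] yaw -0.09566572264180499 tilt [ 0.004  -0.0022 -1.    ] F [ 0.5663 -0.6919 -3.4268] w 0.3848171778805545 39.999173283576965
tool cm [  0.0504 -30.6522 -18.6146] rz -0.323665722641805
[-0.0174  0.0143 -0.0232]
```

View pics/w4.png

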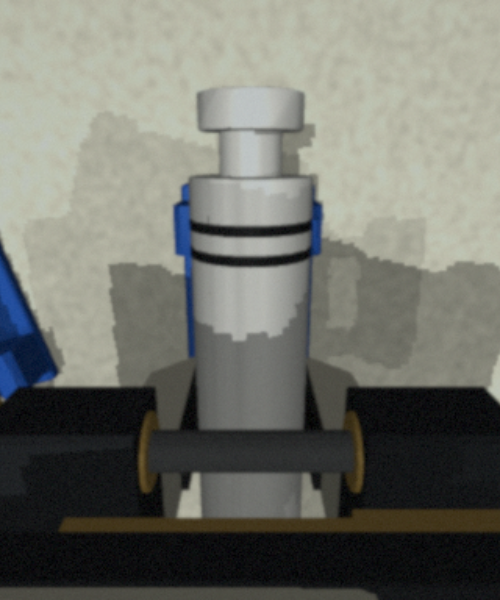

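Request:
carry_out(claw=[3,3,3,3,3,3,3,3,3,3,3,3,3,3,3,3,3,3,3,3], delta_pos=[[0,0,-3],[0,0,-4],[0,0,-4],[0,0,-4],[0.5,-1,-3],[1.1,-3,-0.6],[1.2,-3.3,0],[1.2,-3.3,0],[1.2,-3.3,0],[1.2,-3.3,0],[1.2,-3.3,0],[1.2,-3.3,0],[1.2,-3.3,0],[1.1,-2.6,0],[1.1,-2.3,0],[0,0,0],[0,0,0],[0,0,0],[0,0,0],[0,0,0]], angular=[[0,0,0],[0,0,-0.081],[0,0,-0.081],[0,0,-0.081],[0,0,-0.081],[0,0,0],[0,0,0],[0,0,0],[0,0,0],[0,0,0],[0,0,0],[0,0,0],[0,0,0],[0,0,0],[0,0,0],[0.11,0,0],[0.11,0,0],[0.11,0,0],[0.11,0,0],[0.11,0,0]])

```text
clock: 11.6
position: [0.5632, 0.0403, 0.2473]
ee_rot: [-2.574, -0.294, 0.083]
force: [-0.3, 0.2, -4.2]
width: 0.379
gripper_force: 40.0
```

```bash
cat >> h.py <<'E'
V=np.array([.5465,.0065,0]); RV=R.from_euler("z",.228).as_matrix()
def tgt(v,th=0.,yawV=0.):
    "v: TCP target in V frame (m), tilt th about V x; remaining shift and turn in tool axes"
    s=arm.observe(); M=R.from_rotvec(s["ee_rot"]).as_matrix()
    G=RV@R.from_euler("z",yawV).as_matrix()@np.diag([1.,-1,-1])@R.from_euler("x",th).as_matrix()
    P=V+RV@np.array(v)
    print("clock",round(float(s["clock"]),2),"V-frame TCP mm",RV.T@(s["position"]-V)*1000,"F in V",RV.T@s["force"],"tq",s["ft_torque"],"w",s["width"],s["gripper_force"])
    print("now: shift cm",M.T@(P-s["position"])*100,"turn",R.from_matrix(M.T@G).as_rotvec()); print("in goal axes cm",G.T@(P-s["position"])*100)
E
python3 - <<'E'
from h import *
np.set_printoptions(precision=4,suppress=True)
tgt((.013,.0089,.0405),.55)
E
```

```text
clock 11.6 V-frame TCP mm [ 23.9157  29.1676 247.2857] F in V [-0.2215  0.3024 -4.1722] tq [-1.0705 -0.1319  0.005 ] w 0.3787190786406244 39.99691307544708
now: shift cm [-1.1028 12.5902 16.528 ] turn [-0.0033 -0.0007 -0.0001]
in goal axes cm [-1.0916 12.5363 16.5696]
```

Request:
carry_out(claw=[3,3,3,3,3,3,3,3,3], delta_pos=[[-0.5,0.9,-0.53],[-0.6,0.83,-0.53],[0,0.5,0.85],[0,1.3,2.1],[0,1.54,2.51],[0,1.54,2.51],[0,1.54,2.51],[0,1.2,1.9],[0,0,0]], angular=[[0,0,0],[0,0,0],[0,0,0],[0,0,0],[0,0,0],[0,0,0],[0,0,0],[0,0,0],[0,0,0]])

```text
clock: 12.5
position: [0.5549, 0.0199, 0.1]
ee_rot: [-2.577, -0.298, 0.089]
force: [-0.6, -0.6, -4.0]
width: 0.384
gripper_force: 40.0
```

Run:
```python
from h import *
np.set_printoptions(precision=4,suppress=True)
tgt((.013,.0089,.0405),.55)
p=arm.get_image("side"); cv2.imwrite("pics/s2.png",cv2.resize(p["frame"][90:260,150:370,::-1],None,fx=3.5,fy=3.5,interpolation=cv2.INTER_CUBIC))
```

```text
clock 12.5 V-frame TCP mm [11.1943 11.173  99.9565] F in V [-0.7133 -0.4512 -3.965 ] tq [-1.0297 -0.0854  0.0539] w 0.3844073671592415 39.99909996986389
now: shift cm [0.2023 3.3016 4.9491] turn [0.     0.005  0.0009]
in goal axes cm [0.1806 3.3015 4.95  ]
```

View pics/s2.png

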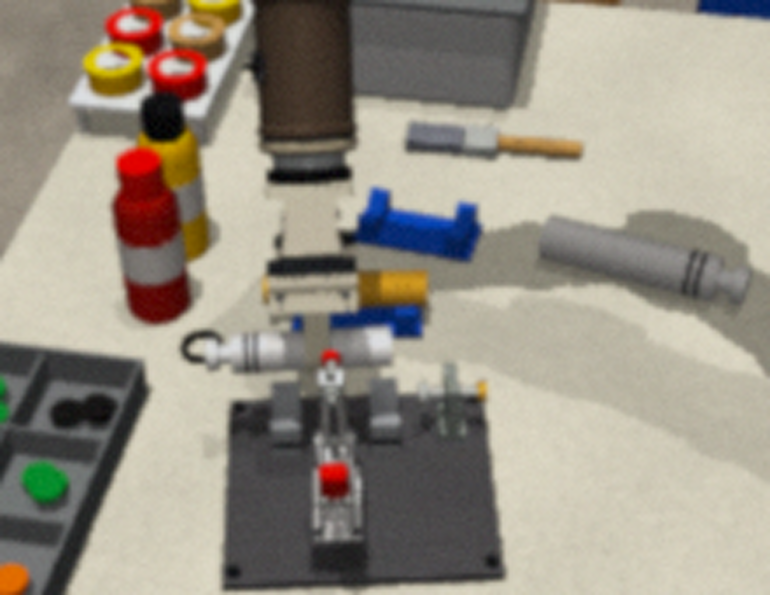

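Request:
carry_out(claw=[3,3,3,3,3,3,3], delta_pos=[[0.18,0.8,1.0],[0,0.7,1.1],[0,0.6,1.0],[0,0.5,0.75],[0,0.3,0.45],[0,0.17,0.27],[0,0,0]], angular=[[0,0,0],[0,0,0],[0,0,0],[0,0,0],[0,0,0],[0,0,0],[0,0,0]])

```text
clock: 13.25
position: [0.5591, 0.0169, 0.047]
ee_rot: [-2.577, -0.296, 0.084]
force: [0.3, 0.1, -4.4]
width: 0.382
gripper_force: 40.0
```

Run:
```python
from h import *
np.set_printoptions(precision=4,suppress=True)
tgt((.013,.0089,.0405),.55)
```

```text
clock 13.25 V-frame TCP mm [14.6109  7.25   47.0116] F in V [ 0.3375  0.0361 -4.3545] tq [-1.0178 -0.1854  0.0205] w 0.3816995552967022 39.999343156814575
now: shift cm [-0.1607  0.1998  0.6414] turn [-0.0003  0.0007  0.0003]
in goal axes cm [-0.1611  0.1997  0.6414]
```

Request:
carry_out(claw=[3,3,3,3,3], delta_pos=[[-0.1,0,0.14],[0,0.05,0.09],[0,0.05,0.09],[0,0.03,0.07],[0,0,0]], angular=[[0,0,0],[0,0,0],[0,0,0],[0,0,0],[0,0,0]])

```text
clock: 13.75
position: [0.558, 0.0175, 0.0433]
ee_rot: [-2.577, -0.296, 0.083]
force: [-0.3, 0.1, -2.4]
width: 0.386
gripper_force: 40.0
```

Run:
```python
from h import *
np.set_printoptions(precision=4,suppress=True)
tgt((.013,.0089,.0405),.55)
```

```text
clock 13.75 V-frame TCP mm [13.7198  8.1588 43.3197] F in V [-0.2321  0.1408 -2.441 ] tq [-1.0194 -0.1589  0.0247] w 0.38556109642397995 39.99931991100311
now: shift cm [-0.0719  0.0841  0.2792] turn [0.0001 0.0004 0.0006]
in goal axes cm [-0.072   0.0842  0.2791]
```

Request:
carry_out(claw=[3,3,3], delta_pos=[[0,0.03,0.05],[0,0.02,0.04],[0,0,0]], angular=[[0,0,0],[0,0,0],[0,0,0]])

```text
clock: 14.05
position: [0.558, 0.0182, 0.0426]
ee_rot: [-2.576, -0.297, 0.083]
force: [-0.6, 1.6, -1.1]
width: 0.383
gripper_force: 40.0
```

Run:
```python
from h import *
np.set_printoptions(precision=4,suppress=True)
tgt((.013,.0089,.0405),.55)
```

```text
clock 14.05 V-frame TCP mm [13.868   8.7426 42.6142] F in V [-0.2348  1.668  -1.1169] tq [-0.3392 -0.0556 -0.0244] w 0.38315488876763654 39.99967932701111
now: shift cm [-0.0868  0.0971  0.1884] turn [-0.0006  0.0004  0.0011]
in goal axes cm [-0.0868  0.0971  0.1885]
```

Request:
carry_out(claw=[3,3,3], delta_pos=[[0,0.02,0.03],[0,0.02,0.03],[0,0,0]], angular=[[0,0,0],[0,0,0],[0,0,0]])

```text
clock: 14.35
position: [0.558, 0.0185, 0.0422]
ee_rot: [-2.576, -0.297, 0.083]
force: [-0.7, 3.7, 5.2]
width: 0.384
gripper_force: 40.0
```

Run:
```python
from h import *
np.set_printoptions(precision=4,suppress=True)
tgt((.013,.0089,.0405),.55)
```

```text
clock 14.35 V-frame TCP mm [13.9359  9.0831 42.1935] F in V [0.1762 3.8015 5.2237] tq [0.645  0.2558 0.0477] w 0.3841800407258685 40.00035881996155
now: shift cm [-0.0937  0.1042  0.1347] turn [-0.0011  0.0004  0.0014]
in goal axes cm [-0.0936  0.1041  0.1348]
```

Request:
carry_out(claw=[3,3,3.7,4.2,4.8,5.4,5.4,5.4,5.4], delta_pos=[[0,0,0],[0,0,0],[0,0,0],[0,0,0],[0,0,0],[0,0,0],[0,0,0],[0,0,0],[0,0,0]], angular=[[0,0,0],[0,0,0],[0,0,0],[0,0,0],[0,0,0],[0,0,0],[0,0,0],[0,0,0],[0,0,0]], force=3)

```text
clock: 15.25
position: [0.5581, 0.0174, 0.0415]
ee_rot: [-2.577, -0.296, 0.083]
force: [-0.2, 0.1, -0.1]
width: 0.587
gripper_force: 0.0
```

Request:
carry_out(claw=[5.4,5.4,5.4,5.4,5.4,3,1,0,0,0,0,0], delta_pos=[[0,0,-1],[0,0,-2],[0,0,-3],[0,0,-4],[0,0,-4],[4,-1,-1],[4,-1,-1],[4,0,0],[2.5,0,0],[0,0,0],[0,0,0],[0,0,0]], angular=[[0,0,0],[0,0,0],[0,0,0],[0,0,0],[0,0,0],[0,0,0],[-0.11,0,0],[-0.11,0,0],[-0.11,0,0],[-0.11,0,0],[-0.11,0,0],[0,0,0]])

```text
clock: 16.45
position: [0.7141, -0.0079, 0.1901]
ee_rot: [-3.119, -0.371, -0.003]
force: [-1.0, 1.5, 0.1]
width: 0.035
gripper_force: 0.0
```

Run:
```python
from h import *
np.set_printoptions(precision=4,suppress=True)
tgt((.150,0,.05),0)
p=arm.get_image("wrist"); t=arm.get_image("top")
for q in (p,t):
  for d in arm.place_of("plunger_head",q):
    X=onz(q,px(d["centre"]),.055); print(d["conf"],px(d["centre"]),RV.T@(X-V)*1000)
for d in arm.trace("plunger",t):
    ys,xs=np.nonzero(d["region"]); P=np.array([(RV.T@(onz(t,(x,y),.06)-V))[:2] for x,y in zip(xs,ys)])
    print(d["conf"],P.min(0),P.max(0),P.mean(0))
```

```text
clock 16.45 V-frame TCP mm [159.9811 -51.9351 190.1256] F in V [-0.6056  1.6383  0.1417] tq [ 0.2001  0.028  -0.0066] w 0.034968803739408104 0.0
now: shift cm [-0.9786 -5.1945 14.0136] turn [-0.0006 -0.0019  0.0089]
in goal axes cm [-0.9981 -5.1935 14.0126]
0.59 [242.7904 145.8816] [101.9839   0.5605  55.    ]
0.56 [333.312  291.4176] [-409.5255 -155.7579   55.    ]
0.91 [-0.0359 -0.0109] [0.1113 0.0198] [0.0397 0.0053]
0.7 [-0.0059  0.3689] [0.083  0.4714] [0.0388 0.4208]
0.57 [-0.4182 -0.2652] [-0.2251 -0.1399] [-0.3329 -0.2025]
```

Request:
carry_out(claw=[0,0,0,0,0,0,0], delta_pos=[[-0.5,-2.6,0],[-0.5,-2.6,2],[0,0,4],[0,0,4],[0,0,3],[0,0,1],[0,0,0]], angular=[[0,0,0],[0,0,0],[0,0,0],[0,0,0],[0,0,0],[0,0,0],[0,0,0]], force=20)

```text
clock: 17.4
position: [0.692, 0.0321, 0.0468]
ee_rot: [-3.121, -0.354, 0.005]
force: [-0.5, -0.0, 1.3]
width: 0.004
gripper_force: 0.0
```

Run:
```python
from h import *
np.set_printoptions(precision=4,suppress=True)
tgt((.130,0,.05),0)
p=arm.get_image("side"); cv2.imwrite("pics/s3.png",cv2.resize(p["frame"][100:260,150:370,::-1],None,fx=3.5,fy=3.5,interpolation=cv2.INTER_CUBIC))
```

```text
clock 17.4 V-frame TCP mm [147.5389  -8.0019  46.8439] F in V [-0.4594  0.0815  1.2779] tq [-0.0119  0.0125  0.0287] w 0.0044470495584057095 0.0
now: shift cm [-1.7564 -0.7971 -0.3095] turn [-0.0006  0.0032 -0.0019]
in goal axes cm [-1.7539 -0.8002 -0.3156]
```

View pics/s3.png

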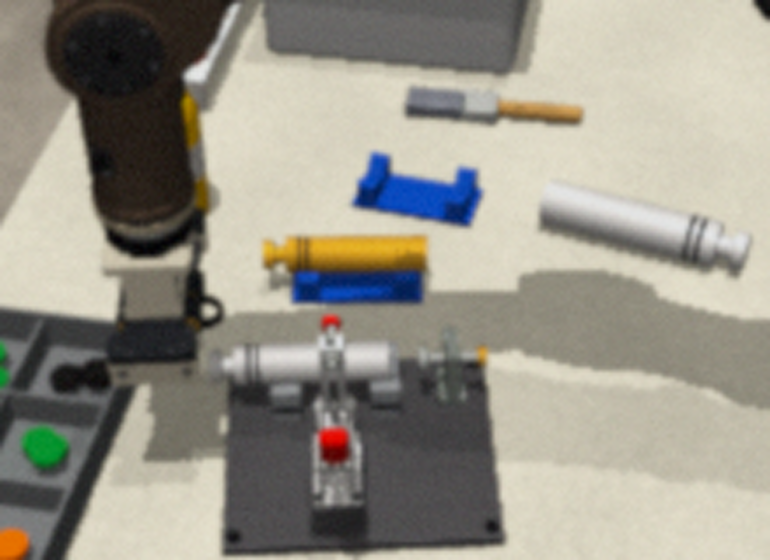

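Request:
carry_out(claw=[0,0,0,0,0], delta_pos=[[-0.4,-0.8,-0.3],[-1,0,0],[-0.6,0,0],[-0.3,0,0],[0,0,0]], angular=[[0,0,0],[0,0,0],[0,0,0],[0,0,0],[0,0,0]])

```text
clock: 17.95
position: [0.6682, 0.0361, 0.052]
ee_rot: [3.121, 0.358, 0.0]
force: [-0.8, -0.5, 0.4]
width: 0.001
gripper_force: 0.0
```

Run:
```python
from h import *
np.set_printoptions(precision=4,suppress=True)
tgt((.120,0,.05),0)
```

```text
clock 17.95 V-frame TCP mm [125.2384   1.3523  51.965 ] F in V [-0.8781 -0.3511  0.4142] tq [-0.0078  0.0164  0.0158] w 0.0013416395648108202 0.0
now: shift cm [-0.5239  0.1349  0.1965] turn [ 0.0004 -0.0002  0.0004]
in goal axes cm [-0.5238  0.1352  0.1965]
```

Request:
carry_out(claw=[0,0,0,0,0,0,0], delta_pos=[[-0.2,0.1,0.1],[-0.2,0,0],[-0.2,0,0],[-0.2,0,0],[-0.2,0,0],[-0.1,0,0],[0,0,0]], angular=[[0,0,0],[0,0,0],[0,0,0],[0,0,0],[0,0,0],[0,0,0],[0,0,0]])

```text
clock: 18.65
position: [0.658, 0.033, 0.0505]
ee_rot: [3.121, 0.358, -0.0]
force: [1.5, 0.0, 0.2]
width: 0.007
gripper_force: 0.5
```

Run:
```python
from h import *
import pickle
np.set_printoptions(precision=4,suppress=True)
tgt((.104,0,.05),0)
w=pickle.load(open("w2.pkl","rb"))
for r,z in((512,.066),(488,.044)): print(RV.T@(onz(w,(91+540/4,117+r/4),z)-V))
```

```text
clock 18.65 V-frame TCP mm [114.5548   0.5796  50.4716] F in V [ 1.4823 -0.3111  0.2453] tq [-0.1287 -0.2304  0.001 ] w 0.007207551294562188 0.5255966610275209
now: shift cm [-1.0555  0.0573  0.0473] turn [0.0001 0.0002 0.0007]
in goal axes cm [-1.0555  0.058   0.0472]
[-0.0746 -0.0011  0.066 ]
[-0.0773  0.0011  0.044 ]
```

Request:
carry_out(claw=[0,0,0,0,0,0,0], delta_pos=[[-0.2,0,0],[-0.2,0,0],[-0.2,0,0],[-0.2,0,0],[-0.2,0,0],[-0.1,0,0],[0,0,0]], angular=[[0,0,0],[0,0,0],[0,0,0],[0,0,0],[0,0,0],[0,0,0],[0,0,0]])

```text
clock: 19.35
position: [0.6471, 0.0305, 0.0504]
ee_rot: [3.121, 0.358, -0.001]
force: [1.6, -0.8, 0.3]
width: 0.007
gripper_force: 0.5
```

Request:
carry_out(claw=[0,0,0,0], delta_pos=[[-0.05,0,0],[-0.05,0,0],[-0.05,0,0],[0,0,0]], angular=[[0,0,0],[0,0,0],[0,0,0],[0,0,0]])

```text
clock: 19.75
position: [0.6459, 0.0302, 0.0505]
ee_rot: [3.121, 0.358, 0.0]
force: [1.8, -0.7, -0.1]
width: 0.004
gripper_force: 1.0
```

Request:
carry_out(claw=[0,0,0,0,0], delta_pos=[[-0.1,0,0],[-0.1,0,0],[-0.1,0,0],[0,0,0],[0,0,0]], angular=[[0,0,0],[0,0,0],[0,0,0],[0,0,0],[0,0,0]])

```text
clock: 20.25
position: [0.6428, 0.0295, 0.0504]
ee_rot: [3.121, 0.358, -0.001]
force: [1.9, -0.9, 0.5]
width: 0.005
gripper_force: 0.6
```

Request:
carry_out(claw=[0,0,0], delta_pos=[[-0.05,0,0],[-0.05,0,0],[0,0,0]], angular=[[0,0,0],[0,0,0],[0,0,0]])

```text
clock: 20.55
position: [0.642, 0.0294, 0.0505]
ee_rot: [3.121, 0.359, 0.0]
force: [3.0, -0.6, -0.0]
width: 0.004
gripper_force: 1.0
```

Request:
carry_out(claw=[0,0,0], delta_pos=[[-0.04,0,0],[-0.04,0,0],[0,0,0]], angular=[[0,0,0],[0,0,0],[0,0,0]])

```text
clock: 20.85
position: [0.6412, 0.0291, 0.0504]
ee_rot: [3.121, 0.358, -0.0]
force: [2.7, -0.5, 0.3]
width: 0.005
gripper_force: 1.0
```

Request:
carry_out(claw=[0,0,0], delta_pos=[[-0.04,0,0],[-0.04,0,0],[0,0,0]], angular=[[0,0,0],[0,0,0],[0,0,0]])

```text
clock: 21.15
position: [0.6404, 0.029, 0.0504]
ee_rot: [3.121, 0.359, -0.0]
force: [2.6, -0.8, 0.5]
width: 0.007
gripper_force: 1.0
```

Request:
carry_out(claw=[0,0,0], delta_pos=[[-0.04,0,0],[-0.03,0,0],[0,0,0]], angular=[[0,0,0],[0,0,0],[0,0,0]])

```text
clock: 21.45
position: [0.6398, 0.0289, 0.0504]
ee_rot: [-3.121, -0.359, -0.0]
force: [1.9, -0.8, 0.6]
width: 0.006
gripper_force: 1.2
```

Request:
carry_out(claw=[0,0,0], delta_pos=[[-0.04,0,0],[-0.03,0,0],[0,0,0]], angular=[[0,0,0],[0,0,0],[0,0,0]])

```text
clock: 21.75
position: [0.6398, 0.0289, 0.0506]
ee_rot: [-3.121, -0.359, -0.002]
force: [5.2, 0.7, -1.7]
width: 0.004
gripper_force: 2.6
```

Request:
carry_out(claw=[0,0,0], delta_pos=[[-0.04,0,0],[-0.03,0,0],[0,0,0]], angular=[[0,0,0],[0,0,0],[0,0,0]])

```text
clock: 22.05
position: [0.6397, 0.0291, 0.0509]
ee_rot: [-3.121, -0.359, -0.004]
force: [5.8, 1.5, -0.1]
width: 0.007
gripper_force: 3.4
```

Request:
carry_out(claw=[0,0,0], delta_pos=[[-0.03,0,0],[-0.03,0,0],[0,0,0]], angular=[[0,0,0],[0,0,0],[0,0,0]])

```text
clock: 22.35
position: [0.6397, 0.0291, 0.0511]
ee_rot: [-3.12, -0.359, -0.006]
force: [8.5, 1.8, -1.6]
width: 0.0
gripper_force: 4.1
```

Request:
carry_out(claw=[0,0,0], delta_pos=[[-0.03,0,0],[-0.03,0,0],[0,0,0]], angular=[[0,0,0],[0,0,0],[0,0,0]])

```text
clock: 22.65
position: [0.6397, 0.0291, 0.0513]
ee_rot: [-3.12, -0.359, -0.008]
force: [9.6, 2.4, -1.7]
width: 0.004
gripper_force: 4.7
```

Request:
carry_out(claw=[0,0,0], delta_pos=[[-0.03,0,0],[0,0,0],[0,0,0]], angular=[[0,0,0],[0,0,0],[0,0,0]])

```text
clock: 22.95
position: [0.6397, 0.0291, 0.0514]
ee_rot: [-3.12, -0.359, -0.009]
force: [9.6, 1.0, -1.9]
width: 0.005
gripper_force: 5.1
```

Request:
carry_out(claw=[0,0,0], delta_pos=[[-0.03,0,0],[-0.03,0,0],[0,0,0]], angular=[[0,0,0],[0,0,0],[0,0,0]])

```text
clock: 23.25
position: [0.6397, 0.0292, 0.0517]
ee_rot: [-3.12, -0.359, -0.011]
force: [11.3, 2.4, -1.4]
width: 0.005
gripper_force: 5.7
```

Request:
carry_out(claw=[0,0], delta_pos=[[0,0,0],[0,0,0]], angular=[[0,0,0],[0,0,0]])

```text
clock: 23.45
position: [0.6397, 0.0292, 0.0517]
ee_rot: [-3.12, -0.359, -0.011]
force: [11.5, 2.2, -1.8]
width: 0.008
gripper_force: 5.7
```

Request:
carry_out(claw=[0,0,0,0,0,0,0,0,0,0,0], delta_pos=[[-0.025,0,0],[0,0,0],[0,0,0],[0,0,0],[0,0,0],[0,0,0],[0,0,0],[0,0,0],[0,0,0],[0,0,0],[0,0,0]], angular=[[0,0,0],[0,0,0],[0,0,0],[0,0,0],[0,0,0],[0,0,0],[0,0,0],[0,0,0],[0,0,0],[0,0,0],[0,0,0]])

```text
clock: 24.55
position: [0.6397, 0.0292, 0.0517]
ee_rot: [-3.12, -0.359, -0.011]
force: [11.4, 2.4, -2.9]
width: 0.005
gripper_force: 6.0
```

Run:
```python
from h import *
np.set_printoptions(precision=4,suppress=True)
for i in range(3):
    tgt((.15,0,.05),0); arm.get_image("side")
```

```text
clock 24.55 V-frame TCP mm [95.9214  1.0354 51.7481] F in V [11.605  -0.2788 -2.9105] tq [ 0.5191 -2.5703 -0.0746] w 0.004677091149143317 6.026981994509697
now: shift cm [5.4063 0.1096 0.214 ] turn [-0.0003 -0.0073  0.0011]
in goal axes cm [5.4079 0.1035 0.1748]
clock 24.6 V-frame TCP mm [95.9375  1.0142 51.7657] F in V [12.3244 -0.0194 -2.1395] tq [ 0.5791 -2.5642  0.0252] w 0.0033230369743209747 6.026606932282448
now: shift cm [5.4047 0.1077 0.2159] turn [-0.0002 -0.0073  0.0011]
in goal axes cm [5.4062 0.1014 0.1766]
clock 24.65 V-frame TCP mm [95.9012  1.0042 51.7385] F in V [11.8323 -1.1638 -1.9838] tq [ 0.5798 -2.5613  0.0149] w 0.002436312223910307 6.027380526065826
now: shift cm [5.4084 0.1067 0.2129] turn [-0.0002 -0.0072  0.0011]
in goal axes cm [5.4099 0.1004 0.1738]
```

Request:
carry_out(claw=[0,0,0,0,0,0,0,0,0,0,0], delta_pos=[[0.1,0,0],[0.3,0,0],[1,0,0],[2,0,0],[0,0,-2],[0,0,-4],[0,0,-4],[0,0,-4],[0,0,-4],[0,0,-2],[0,0,0]], angular=[[0,0,0],[0,0,0],[0,0,0],[0,0,0],[0,0,0],[0,0,0],[0,0,0],[0,0,0],[0,0,0],[0,0,0],[0,0,0]])

```text
clock: 25.8
position: [0.6707, 0.0361, 0.2541]
ee_rot: [-3.121, -0.358, -0.007]
force: [0.3, -1.0, 0.7]
width: 0.003
gripper_force: 0.0
```

Run:
```python
from h import *
np.set_printoptions(precision=4,suppress=True)
print(arm.observe()["joints"]); tgt((0,.165,.22),0)
w=arm.get_image("wrist"); save(w,"w5.png"); t=arm.get_image("top"); s=arm.get_image("side")
for nm,p in(("t",t),("w",w),("s",s)):
  for l in("plunger_head","clamp_pivot","clamp_handle"):
    for d in arm.place_of(l,p)[:2]: print(nm,l,round(d["conf"],2),RV.T@(onz(p,px(d["centre"]),.055 if "h" in l[-4:] else .081)-V)*1000)
X=V+RV@np.array([0,.146+.075*np.cos(1.05),.081+.075*np.sin(1.05)])
im=t["frame"][:,:,::-1].copy()
for p,n in((t,"t"),(s,"s")):
    u=proj(p,X); hs=cv2.cvtColor(p["frame"],cv2.COLOR_RGB2HSV); m=((hs[...,0]<8)|(hs[...,0]>172))&(hs[...,1]>150)&(hs[...,2]>60)
    nn,lab,st,c=cv2.connectedComponentsWithStats(m.astype(np.uint8)); print(n,"grip pred",u,[(c[i],st[i,:4],st[i,4]) for i in range(1,nn) if st[i,4]>15 and np.linalg.norm(c[i]-u)<40])
```

```text
[ 0.0258  0.5085 -0.2543  1.3937  0.1297  1.2509 -1.58  ]
clock 25.8 V-frame TCP mm [127.6336   0.7958 254.1258] F in V [ 0.1124 -1.0122  0.6759] tq [-0.005   0.0354 -0.046 ] w 0.002872537849995646 0.0
now: shift cm [-12.7676 -16.4308   3.3459] turn [ 0.0004 -0.0047  0.0007]
in goal axes cm [-12.7634 -16.4204   3.4126]
t plunger_head 0.86 [-413.3937 -159.2628   55.    ]
t clamp_pivot 0.57 [ -8.7937 152.212   81.    ]Traceback (most recent call last):
  File "<stdin>", line 7, in <module>
ValueError: it knows: brush, can_red, can_yellow, clamp, clamp_pivot, plunger, plunger_brass, plunger_head, seal, stop, vblocks, wash_bottle, wrench
```

Request:
carry_out(claw=[0,0,0,0,0,0,0,0,0,0,0,0,0,0,0,0,0,0], delta_pos=[[-2.1,-2.7,0],[-2.1,-2.7,0],[-2.1,-2.7,0],[-2.1,-2.7,0],[-2.1,-2.7,0],[-2.2,-2.9,0],[0,0,0],[0,0,0],[0,0,0],[0,0,0],[0,0,0],[0,0,0],[0,0,0],[0,0,0],[0,0,0],[0,0,0],[0,0,0],[0,0,0]], angular=[[0,0,0],[0,0,0],[0,0,0],[0,0,0],[0,0,0],[0,0,0],[0,0,-0.143],[0,0,-0.143],[0,0,-0.143],[0,0,-0.143],[0,0,-0.143],[0,0,-0.143],[0,0,-0.143],[0,0,-0.143],[0,0,-0.143],[0,0,-0.143],[0,0,-0.141],[0,0,0]])

```text
clock: 27.85
position: [0.5079, 0.1662, 0.2494]
ee_rot: [-1.95, -2.462, 0.002]
force: [-0.1, -0.2, 0.2]
width: 0.002
gripper_force: 0.0
```

Run:
```python
from h import *
np.set_printoptions(precision=4,suppress=True)
tgt((0,.172,.19),0,np.pi/2)
w=arm.get_image("wrist"); t=arm.get_image("top"); s=arm.get_image("side")
G=lambda r,f=1.05:V+RV@np.array([0,.146+r*np.cos(f),.081+r*np.sin(f)])
ims=[]
for p,n in((t,"t"),(s,"s"),(w,"w")):
    im=cv2.resize(p["frame"][:,:,::-1],None,fx=3,fy=3,interpolation=cv2.INTER_CUBIC); c=proj(p,G(.06))*3
    for r in(0,.04,.08,.11): cv2.circle(im,tuple(int(v) for v in proj(p,G(r))*3+1),4,(255,255,0),1)
    for x in(-.07,.092,-.084+.009): 
        cv2.circle(im,tuple(int(v) for v in proj(p,V+RV@np.array([x-.005,0,.055]))*3+1),3,(0,255,255),1)
    x0,y0=[int(max(v-d,0)) for v,d in zip(c,(130,250))]; a=im[y0:y0+500,x0:x0+260]; ims.append(np.pad(a,((0,500-a.shape[0]),(0,260-a.shape[1]),(0,0))))
cv2.imwrite("pics/h.png",np.hstack(ims))
```

```text
clock 27.85 V-frame TCP mm [ -1.49   164.3086 249.4015] F in V [-0.1182 -0.1769  0.1994] tq [-0.0155 -0.1232 -0.0193] w 0.002333140662098453 0.0
now: shift cm [0.7679 0.1639 5.9399] turn [-0.0021 -0.0001  0.003 ]
in goal axes cm [0.7691 0.149  5.9401]
```

View pics/h.png

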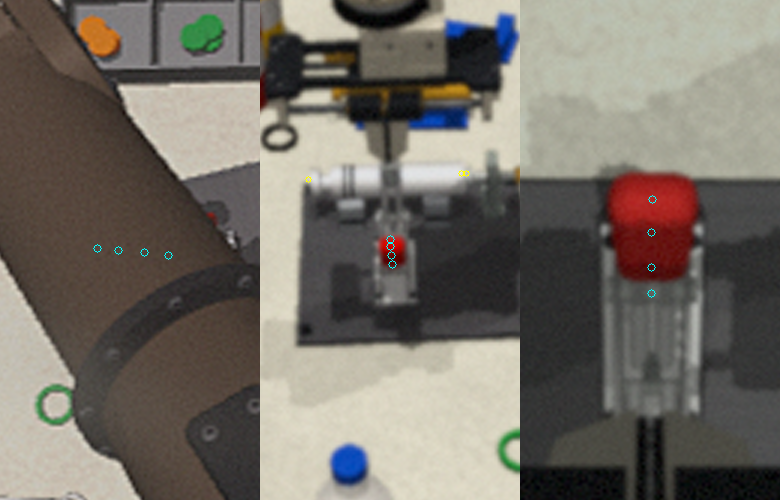

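Request:
carry_out(claw=[0,0,0,0,0,0,0], delta_pos=[[0.4,0.15,2],[0.4,0,3],[0,0,2],[0,0,1],[0,0,0.5],[0,0,0.3],[0,0,0]], angular=[[0,0,0],[0,0,0],[0,0,0],[0,0,0],[0,0,0],[0,0,0],[0,0,0]])

```text
clock: 28.7
position: [0.5084, 0.1749, 0.1629]
ee_rot: [1.954, 2.46, 0.001]
force: [-0.4, -0.6, -0.4]
width: 0.007
gripper_force: 0.0
```

Request:
carry_out(claw=[0,0,0,0,0,0,0,0], delta_pos=[[0.35,0,0.23],[0.46,0,0.28],[0.46,0,0.28],[0.46,0,0.28],[0.41,0,0.4],[0.41,0,0.4],[0.41,0,0.41],[0,0,0]], angular=[[0,0,0],[0,0,0],[0,0,0],[0,0,0],[0,0,0],[0,0,0],[0,0,0],[0,0,0]])

```text
clock: 29.5
position: [0.5003, 0.2041, 0.1387]
ee_rot: [-1.951, -2.461, 0.002]
force: [-0.7, -0.0, 0.2]
width: 0.006
gripper_force: 0.0
```

Run:
```python
from h import *
np.set_printoptions(precision=4,suppress=True)
tgt((0,.203,.1362),0,np.pi/2)
```

```text
clock 29.5 V-frame TCP mm [ -0.3123 202.9558 138.7126] F in V [-0.7124  0.1365  0.1722] tq [-0.0202 -0.1107 -0.0419] w 0.00584357223216853 0.0
now: shift cm [0.0043 0.0317 0.2512] turn [-0.0018 -0.0001  0.0021]
in goal axes cm [0.0044 0.0312 0.2513]
```

Request:
carry_out(claw=[0,0,0,0], delta_pos=[[0.24,0,0.42],[0.24,0,0.42],[0.24,0,0.42],[0.24,0,0.42]], angular=[[0,0,0],[0,0,0],[0,0,0],[0,0,0]])

```text
clock: 29.9
position: [0.499, 0.213, 0.1224]
ee_rot: [-1.953, -2.46, 0.0]
force: [0.1, -0.5, 0.7]
width: 0.004
gripper_force: 0.1
```

```bash
cat > red.py <<'E'
from h import *
np.set_printoptions(precision=2,suppress=True)
tgt((0,.2225,.089),0,np.pi/2)
G=lambda r,f:V+RV@np.array([0,.146+r*np.cos(f),.081+r*np.sin(f)])
for n in("side","wrist"):
    p=arm.get_image(n); hs=cv2.cvtColor(p["frame"],cv2.COLOR_RGB2HSV); m=((hs[...,0]<8)|(hs[...,0]>172))&(hs[...,1]>140)&(hs[...,2]>50)
    nn,lab,st,c=cv2.connectedComponentsWithStats(m.astype(np.uint8)); print(n,[(c[i],st[i,:5]) for i in range(1,nn) if st[i,4]>12 ])
    for f in(1.05,.8,.6,.4,.2,0): print(f,proj(p,G(.04,f)),proj(p,G(.075,f)),proj(p,G(.11,f)))
E
python3 red.py
```

```text
clock 29.9 V-frame TCP mm [  0.39 211.93 122.35] F in V [ 0.03 -0.52  0.74] tq [-0.   -0.13  0.01] w 0.003635828508347706 0.09742820206156466
now: shift cm [ 1.06 -0.04  3.34] turn [-0.  0.  0.]
in goal axes cm [ 1.06 -0.04  3.34]
side [(array([195.64, 105.1 ]), array([180,  92,  29,  27, 268], dtype=int32)), (array([190.78, 147.05]), array([183, 132,  18,  29, 398], dtype=int32)), (array([195.04, 175.4 ]), array([186, 169,  18,  13, 162], dtype=int32)), (array([245.69, 247.36]), array([241, 242,  10,  11,  94], dtype=int32))]
1.05 [244.92 228.25] [244.64 225.64] [244.34 222.87]
0.8 [245.05 231.81] [244.88 232.49] [244.71 233.22]
0.6 [245.16 234.63] [245.1  237.94] [245.03 241.44]
0.4 [245.27 237.3 ] [245.31 243.07] [245.36 249.17]
0.2 [245.38 239.71] [245.52 247.66] [245.68 256.01]
0 [245.48 241.74] [245.72 251.5 ] [245.97 261.66]
wrist [(array([254.27, 205.05]), array([ 234,  180,   42,   53, 1996], dtype=int32))]
1.05 [254.24 305.14] [253.85 315.13] [253.25 330.52]
0.8 [254.31 288.91] [254.03 278.61] [253.61 263.57]
0.6 [254.38 276.79] [254.19 252.79] [253.92 219.81]
0.4 [254.45 266.17] [254.35 231.77] [254.22 187.74]
0.2 [254.52 257.5 ] [254.5  216.25] [254.48 167.23]
0 [254.59 251.04] [254.64 206.22] [254.69 156.67]
```

Request:
carry_out(claw=[0,0,0,0,0], delta_pos=[[0.18,0,0.41],[0.18,0,0.41],[0.18,0,0.41],[0.18,0,0.41],[0,0,0]], angular=[[0,0,0],[0,0,0],[0,0,0],[0,0,0],[0,0,0]])

```text
clock: 30.5
position: [0.4971, 0.2201, 0.1058]
ee_rot: [-1.952, -2.461, 0.001]
force: [-0.2, 0.3, 0.4]
width: 0.006
gripper_force: 0.0
```

Request:
carry_out(claw=[0,0,0,0], delta_pos=[[0.08,0,0.28],[0.08,0,0.28],[0.05,0,0.28],[0,0,0]], angular=[[0,0,0],[0,0,0],[0,0,0],[0,0,0]])

```text
clock: 30.9
position: [0.497, 0.2222, 0.098]
ee_rot: [-1.953, -2.461, -0.0]
force: [-1.4, 0.0, 2.3]
width: 0.002
gripper_force: 1.0
```

Request:
carry_out(claw=[0,0,0,0], delta_pos=[[0.05,0,0.2],[0.05,0,0.2],[0,0,0.2],[0,0,0]], angular=[[0,0,0],[0,0,0],[0,0,0],[0,0,0]])

```text
clock: 31.3
position: [0.4968, 0.223, 0.0917]
ee_rot: [-1.953, -2.461, 0.0]
force: [-0.1, 0.2, 0.6]
width: 0.004
gripper_force: 0.0
```

```bash
python3 red.py
```

```text
clock 31.3 V-frame TCP mm [  0.51 222.11  91.65] F in V [-0.08  0.17  0.6 ] tq [-0.07 -0.15 -0.  ] w 0.004369878563157076 0.0028344929492618576
now: shift cm [ 0.04 -0.05  0.27] turn [-0. -0.  0.]
in goal axes cm [ 0.04 -0.05  0.27]
side [(array([195.65, 105.11]), array([180,  92,  29,  27, 266], dtype=int32)), (array([190.78, 146.98]), array([183, 132,  18,  29, 396], dtype=int32)), (array([195.04, 175.4 ]), array([186, 169,  18,  13, 162], dtype=int32)), (array([246.12, 257.64]), array([242, 252,   9,  12,  90], dtype=int32))]
1.05 [244.92 228.25] [244.64 225.64] [244.34 222.87]
0.8 [245.05 231.81] [244.88 232.49] [244.71 233.22]
0.6 [245.16 234.63] [245.1  237.94] [245.03 241.44]
0.4 [245.27 237.3 ] [245.31 243.07] [245.36 249.17]
0.2 [245.38 239.71] [245.52 247.66] [245.68 256.01]
0 [245.48 241.74] [245.72 251.5 ] [245.97 261.66]
wrist [(array([253.49, 206.43]), array([ 233,  182,   42,   52, 1891], dtype=int32))]
1.05 [253.   354.99] [252.27 379.52] [251.05 420.68]
0.8 [253.09 335.39] [252.51 333.54] [251.61 330.63]
0.6 [253.19 320.4 ] [252.75 300.33] [252.13 271.17]
0.4 [253.29 306.96] [253.01 272.84] [252.63 227.38]
0.2 [253.4  295.69] [253.25 252.06] [253.07 198.85]
0 [253.51 286.96] [253.48 237.99] [253.44 183.09]
```

Request:
carry_out(claw=[0,0,0], delta_pos=[[0,0,0.15],[0,0,0.1],[0,0,0]], angular=[[0,0,0],[0,0,0],[0,0,0]])

```text
clock: 31.7
position: [0.4967, 0.2228, 0.0893]
ee_rot: [-1.953, -2.461, 0.001]
force: [-0.4, -0.9, -0.2]
width: 0.006
gripper_force: 0.0
```

Request:
carry_out(claw=[0,0,0], delta_pos=[[0,0,0.07],[0,0,0.07],[0,0,0]], angular=[[0,0,0],[0,0,0],[0,0,0]])

```text
clock: 32.0
position: [0.4969, 0.2229, 0.0889]
ee_rot: [1.953, 2.46, 0.0]
force: [-2.5, -2.2, 9.8]
width: 0.005
gripper_force: 4.8
```

Solid contact is building at the level height of 89 mm. I'll press slightly more to confirm the stop.

Request:
carry_out(claw=[0,0,0], delta_pos=[[0,0,0.05],[0,0,0.05],[0,0,0]], angular=[[0,0,0],[0,0,0],[0,0,0]])

```text
clock: 32.3
position: [0.497, 0.223, 0.0887]
ee_rot: [1.952, 2.46, 0.001]
force: [-5.3, -4.3, 20.7]
width: 0.005
gripper_force: 10.0
```

Request:
carry_out(claw=[0,0,0], delta_pos=[[0,0,0.04],[0,0,0],[0,0,0]], angular=[[0,0,0],[0,0,0],[0,0,0]])

```text
clock: 32.6
position: [0.497, 0.223, 0.0887]
ee_rot: [1.952, 2.459, 0.001]
force: [-7.2, -5.3, 25.3]
width: 0.005
gripper_force: 12.1
```

Request:
carry_out(claw=[0,0,0,0,0,0,0,0], delta_pos=[[0,0,-0.3],[0,0,-1],[0,0,-2],[0,0,-4],[0,0,-4],[0,0,-4],[0,0,0],[0,0,0]], angular=[[0,0,0],[0,0,0],[0,0,0],[0,0,0],[0,0,0],[0,0,0],[0,0,0],[0,0,0]])

```text
clock: 33.4
position: [0.4972, 0.2232, 0.2408]
ee_rot: [1.953, 2.46, 0.003]
force: [0.1, -0.9, -0.2]
width: 0.005
gripper_force: 0.0
```

```bash
python3 red.py | grep -v "^0\.[468]\|^1.05"
python3 - <<'E'
from h import *
np.set_printoptions(precision=2,suppress=True)
p=arm.get_image("side")
for l in("plunger_head","plunger"):
    for d in arm.place_of(l,p): print(l,d["conf"],RV.T@(onz(p,px(d["centre"]),.055)-V)*1000)
E
```

```text
clock 33.4 V-frame TCP mm [  0.94 222.2  240.77] F in V [-0.09 -0.9  -0.18] tq [-0.06 -0.08  0.01] w 0.004627025050992616 0.0
now: shift cm [ 0.03 -0.13 15.18] turn [ 0. -0.  0.]
in goal axes cm [ 0.03 -0.09 15.18]
side [(array([195.81, 105.13]), array([180,  92,  29,  27, 267], dtype=int32)), (array([190.77, 147.05]), array([183, 132,  18,  29, 397], dtype=int32)), (array([194.69, 175.43]), array([186, 169,  17,  13, 154], dtype=int32)), (array([246.2 , 252.89]), array([242, 243,  10,  21, 183], dtype=int32))]
0.2 [245.38 239.71] [245.52 247.66] [245.68 256.01]
0 [245.48 241.74] [245.72 251.5 ] [245.97 261.66]
wrist [(array([254.92, 174.8 ]), array([ 244,  144,   22,   63, 1289], dtype=int32))]
0.2 [254.87 210.44] [254.86 181.82] [254.85 149.9 ]
0 [254.9  207.21] [254.92 176.77] [254.94 144.28]
plunger_head 0.82 [-408.93 -129.08   55.  ]
plunger_head 0.52 [76.18  1.   55.  ]
plunger 0.73 [-298.49 -177.29   55.  ]
plunger 0.68 [-5.82 13.49 55.  ]
plunger 0.5 [94.54  4.8  55.  ]
```

```bash
python3 -c "
from cell import arm
print(arm.sign_off())"
```

```text
the job is handed in; nothing more can be done
None
```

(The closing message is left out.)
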